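Unpack the tube transport cradle into the sized rests

TASK

First lift the retaining bar out of the cradle's two brackets and lay it flat in its grey tray, grip upward, with all three tubes still in the cradle. Then move each sample tube from the cradle to the rest made for its length, lying level in the rest's notches between the end walls. Leave everything released and at rest.

Things in the scene. Friction and masses are not known exactly. Their poses are not given: they have to be found in the camera images.
- cradle: Fixed white cradle, base 110 (x) by 264 (y) mm, 6 thick; origin under its centre, on the bench. Three lanes along x at y = -70, 0, 70: each has V-notched ribs at x = -24 and 24 (6 thick, 37 wide, 35 high, 42 mm gap between) carrying a tube, axis 31 above the bench. Grey brackets at y = -120 and 120 hold the bar, open upward: saddle 41.5 above the bench, cheeks 26 apart, 13 higher.
- bar: Aluminium retaining bar 256 mm long (y), 18 wide (x), 12 high, about 150 g, with a black grip block on top at mid-length, 14 wide (x), 60 long (y), reaching 46 mm above the bar's underside. Origin: centre of the underside; z up. It starts loose in the cradle's brackets, across the middles of the three tubes, 2 mm above them.
- bar_tray: Shallow grey tray fixed to the bench, for the bar: outside 292 (y) by 56 (x) mm, inside 282 by 46, floor 4 mm above the bench, rim 14 mm above the bench. Origin under its centre, on the bench.
- tube_short: The short capped sample tube: amber, red cap at its +x end, white label; 90 mm long over the cap, 16 mm in diameter, about 17 g. Origin: mid-length on its axis; x runs along it (it may be rolled about x). It starts lying in any one of the cradle's three lanes.
- tube_medium: The medium capped sample tube: amber, red cap at its +x end, white label; 115 mm long over the cap, 16 mm in diameter, about 22 g. Origin: mid-length on its axis; x runs along it (it may be rolled about x). It starts lying in any one of the cradle's three lanes.
- tube_long: The long capped sample tube: amber, red cap at its +x end, white label; 140 mm long over the cap, 16 mm in diameter, about 27 g. Origin: mid-length on its axis; x runs along it (it may be rolled about x). It starts lying in any one of the cradle's three lanes.
- rest_short: Fixed white rest for the short tube: base 50 mm wide, 6 thick, open at the sides; V-notched ribs at x = -24 and 24 as in the cradle (35 high, 42 mm gap between), seated tube axis 31 above the bench; end walls 42 high, 106 apart inside, 118 over all. Origin under its centre, on the bench; x along the rest. The tube may lie either way round.
- rest_medium: Fixed white rest for the medium tube: base 50 mm wide, 6 thick, open at the sides; V-notched ribs at x = -24 and 24 as in the cradle (35 high, 42 mm gap between), seated tube axis 31 above the bench; end walls 42 high, 131 apart inside, 143 over all. Origin under its centre, on the bench; x along the rest. The tube may lie either way round.
- rest_long: Fixed white rest for the long tube: base 50 mm wide, 6 thick, open at the sides; V-notched ribs at x = -24 and 24 as in the cradle (35 high, 42 mm gap between), seated tube axis 31 above the bench; end walls 42 high, 156 apart inside, 168 over all. Origin under its centre, on the bench; x along the rest. The tube may lie either way round.

How it is judged:
On the way:
1. the bar lies in its tray while all three tubes are still in the cradle (horizontal distance between bar and bar_tray below 0.022 m and z of bar in the frame of bar_tray below 0.008 m and angle between bar's own z axis and vertical below 0.1 rad and angle between the y axis of bar and the y axis of bar_tray, either way round below 0.25 rad and linear speed of bar below 0.02 m/s and horizontal distance between each of tube_short, tube_medium, tube_long and cradle below 0.1 m and height (world z) of each of tube_short, tube_medium, tube_long below 0.05 m), for 0.2 s.
At the end, for the whole second after the job is handed in: Bar flat in its tray, grip up: centre within 22 mm, underside under 8 mm high, tilt under 0.1 rad, along it within 0.25 rad. Each tube in the rest of its length: middle within 11 mm of centre, axis 27 to 35 mm high, along the rest within 0.1 rad, either way round. All at rest (horizontal distance between bar and bar_tray below 0.022 m and z of bar in the frame of bar_tray below 0.008 m and angle between bar's own z axis and vertical below 0.1 rad and angle between the y axis of bar and the y axis of bar_tray, either way round below 0.25 rad and linear speed of each of bar, tube_short, tube_medium, tube_long below 0.02 m/s and horizontal distance between tube_short and rest_short below 0.011 m and z of tube_short in the frame of rest_short between 0.027 and 0.035 m and angle between the x axis of tube_short and the x axis of rest_short, either way round below 0.1 rad and horizontal distance between tube_medium and rest_medium below 0.011 m and z of tube_medium in the frame of rest_medium between 0.027 and 0.035 m and angle between the x axis of tube_medium and the x axis of rest_medium, either way round below 0.1 rad and horizontal distance between tube_long and rest_long below 0.011 m and z of tube_long in the frame of rest_long between 0.027 and 0.035 m and angle between the x axis of tube_long and the x axis of rest_long, either way round below 0.1 rad); the robot touches nothing.
It also fails if it takes over 112 s, if anything falls off the work surface, if the arm or the gripper's body presses on something with over 40 N, if the wrist force passes 120 N, or if a joint passes its speed limit or range.

ROBOT

A 7-joint arm with a two-finger parallel gripper is mounted at the origin on the work surface. World frame = base frame: x ahead of the robot, y to its left, z up, the work surface at z = 0. Lengths are in m, angles in rad, forces in N, time in s.
With the tool pointing down it reaches from about 0.4 to 0.85 m from the base axis. Payload 4.5 kg.
Tool frame: the origin (TCP) lies where the fingers leave the gripper's body, on its centre line; the fingertips stand 64 mm ahead of it and the grasp point (between the pads) lies 45 mm ahead of it; z points along the fingers, y is the line along which they close (so a half turn about z gives the same grasp; the last joint's range is limited). The gripper opens to 88 mm and grips with 3 to 60 N. Pads are 18 mm wide; open, the fingers measure 123 mm over their backs; the gripper's body (75 mm by 187 mm) begins 45 mm behind the grasp point.
Start: joints at [1.28, 0.689, -0.195, 1.565, 0.157, 0.902, -0.215], TCP at [0.199, -0.592, 0.303] pointing down, gripper open.
Joint ranges: [-3.01, 3.01], [-0.46, 2.08], [-1.47, 1.51], [0.13, 2.56], [-1, 4.14], [0.04, 2.09], [-2.66, 2.66]. Speed limits (rad/s): [2.57, 2.57, 3.14, 3.14, 3.14, 3.14, 3.14].

INTERFACE

Orientations are given as a unit quaternion [x, y, z, w].
In Python, from plant import r gives the robot as it stands.
- The arm moves only by the tool play_rows, never from a script. Its arguments are lists of equal length, an entry for each row: "translation": the shift along the tool's x, y, z in m, a list of three; "delta_rot": the turn, a rotation vector about the tool's x, y, z in degrees, a list of three; "grip": the opening, from -1 (shut) to 1 (fully open). In form: {"translation": [[x, y, z], ...], "delta_rot": [[rx, ry, rz], ...], "grip": [grip, ...]}. A call has 1 to 20 rows; each row shifts and turns the commanded pose from where the row before left it, along the tool's axes as they then stand; what a row does not reach is not made up. A row lasts 1/8 s, in which the tool goes at most 62.5 mm and 10.7 degrees, less where a joint would pass 70% of its speed; a pose out of reach is approached as far as the arm can. A call with a gripper value outside its range is refused whole. The fingers move at their own pace and stop on an object; "squeeze" is the grip in N (left out, the last holds). Time passes only in rows, so rows that do not move let the fingers close. It gives the time, the measured TCP pose, the force, the opening and the grip force at its end, in the units of the state.
- r.get_state(): the state, without advancing time (a new reading comes with each control period).
- r.snapshot(name): name is "scene" or "side" or "wrist"; returns the picture (400x640x3 uint8, blue, green, red); there is no depth.
- r.get_calibration(name): a dict with "intrinsics" (3x3 intrinsics, pixels), "k1" (the pictures are not rectified: a ray, as slopes to the right and down, at radius r is drawn at 1 + k1 r^2 times it, then the intrinsics apply), "eye" and "rotation" of the camera in the world. Camera axes: x right, y up, looking along -z (the intrinsics and any distortion apply to the point x, -y, -z); pixel columns grow to the right and rows downward; lengths in m; the calibration is good to about 2 mm. A picture is of the moment at which its call begins: read the wrist's pose just before it. get_calibration takes no time and is no camera call; for the wrist camera it gives the pose at the moment of the call.
- r.finish_job(): hands the job in; it is judged then, once.
Trained networks look in the newest picture that a camera, given by its name, has taken for a name from the list of things; names that differ only in an ending like _2 or _b are one class to them, and where a whole thing is asked for, a point or a joint stands for the part that bears it (a point fixed in the world has none). Each returns a list of dicts, best first, with "confidence" (0 to 1); they miss things now and then, are a little off and sometimes report something else, mostly with a low value. They report only what shows in the picture. A call takes as long as a camera call.
- r.look_for(camera, target): "point" ([x, y, z] in m, in world coordinates, good to about 4 mm: the middle of the surface that is visible of it).
- r.silhouettes(camera, target): "pixels" (400x640 bool, what is visible of it).
The state is a dict: "clock": time; "q": joint angles; "qd": joint speeds; "joint_torque": joint torques, N m; "tool_pos": TCP position; "eef_rot": TCP orientation; "contact_force": force on the tool from outside, world axes, zero at the start; "moment": the same for the moment, N m; "opening": opening from 0.0 (shut) to 1.0 (fully open); "finger_force": force on a finger pad.
Only numpy, scipy, OpenCV 4.12 (cv2) and the standard library are available. Lean on these libraries where they do the work, as an engineer would, in place of code of your own. Each camera call takes 0.05 s, during which the arm holds its last target. There are 200 camera calls.

## Working session

There is one attempt and no reset: what is moved stays moved. The work goes in short steps, Python scripts to look and compute and a tool call to move; the robot and the scene stay as the last step left them, time stands still between calls to the robot, and variables do not carry over. Pictures are saved under pics/ and viewed, at most 14 in all, crops included, and the job is handed in when it is done.

Besides the shell and the picture viewer there is one more tool, called as a command line: name --argument value ..., lists and objects as JSON in quotes. play_rows: Moves the arm, as the interface text tells. Its arguments: {"type":"object","properties":{"translation":{"type":"array","items":{"type":"array","items":{"type":"number"}}},"delta_rot":{"type":"array","items":{"type":"array","items":{"type":"number"}}},"grip":{"type":"array","items":{"type":"number"}},"squeeze":{"type":"number"}},"required":["translation","delta_rot","grip"]}

```bash
ls; mkdir -p pics
python3 - <<'E'
from plant import r
import cv2,numpy as np
s=r.get_state();print({k:(np.round(v,3).tolist()) for k,v in s.items()})
for n in("scene","side"):
    im=r.snapshot(n);cv2.imwrite(f"pics/{n}0.png",im)
    c=r.get_calibration(n);print(n,c)
    for t in["cradle","bar","bar_tray","tube_short","tube_medium","tube_long","rest_short","rest_medium","rest_long"]:
        print(t,[(np.round(d["point"],3).tolist(),round(d["confidence"],2)) for d in r.look_for(n,t)][:3])
E
```

```text
pics
{'clock': 0.0, 'q': [1.28, 0.69, -0.195, 1.566, 0.157, 0.902, -0.215], 'qd': [-0.0, 0.0, 0.001, 0.001, -0.001, -0.001, 0.001], 'joint_torque': [0.0, -52.757, -1.267, -15.343, -0.053, 0.007, 0.0], 'tool_pos': [0.199, -0.592, 0.302], 'eef_rot': [0.987, 0.162, -0.0, -0.001], 'contact_force': [0.52, -0.476, 0.516], 'moment': [0.019, -0.022, -0.001], 'finger_force': 0.0, 'opening': 0.997}
scene {'intrinsics': array([[484.36671636,   0.        , 314.31692522],
       [  0.        , 484.36671636, 198.27192744],
       [  0.        ,   0.        ,   1.        ]]), 'k1': -0.11747288626706004, 'eye': array([1.15068924, 0.55195286, 0.72297437]), 'rotation': array([0.17134121, 0.3910183 , 0.83716927, 0.34189837])}
cradle [([0.532, 0.239, 0.007], 0.87)]
bar [([0.515, 0.224, 0.056], 0.96)]
bar_tray [([0.663, -0.12, 0.004], 0.64)]
tube_short [([0.539, 0.225, 0.034], 0.65)]
tube_medium [([0.548, 0.161, 0.031], 0.77)]
tube_long [([0.518, 0.289, 0.037], 0.75)]
rest_short []
rest_medium [([0.522, -0.343, 0.006], 0.61)]
rest_long [([0.496, -0.182, 0.006], 0.63)]
side {'intrinsics': array([[377.14431996,   0.        , 322.70353197],
       [  0.        , 377.14431996, 203.79316588],
       [  0.        ,   0.        ,   1.        ]]), 'k1': -0.0006622311226852852, 'eye': array([0.25313521, 0.67266907, 0.49482671]), 'rotation': array([-0.10515223,  0.49350174,  0.84215668, -0.19018717])}
cradle [([0.491, 0.288, 0.006], 0.81)]
bar [([0.508, 0.25, 0.052], 0.72)]
bar_tray []
tube_short [([0.497, 0.224, 0.037], 0.7)]
tube_medium [([0.504, 0.153, 0.04], 0.77), ([0.47, -0.036, 0.013], 0.62), ([0.504, 0.246, 0.05], 0.24)]
tube_long [([0.474, -0.034, 0.008], 0.66), ([0.484, 0.293, 0.038], 0.65)]
rest_short [([0.47, -0.036, 0.009], 0.91)]
rest_medium [([0.525, -0.334, 0.006], 0.56)]
rest_long [([0.492, -0.182, 0.006], 0.58)]
```

View pics/scene0.png

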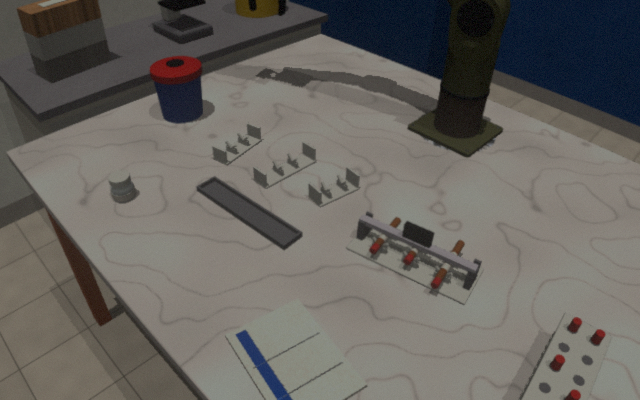

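View pics/side0.png

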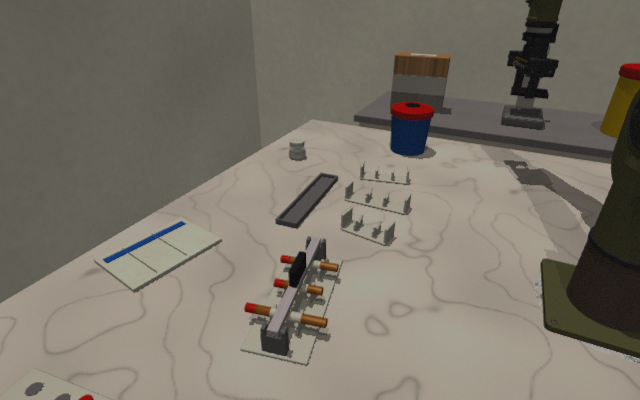

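The scene shows the cradle with the bar around (415,255), the tray at (248,210), and the rests at (333,187), (285,165) and (237,145). I read those as short, long and medium, and the side view agrees. Next I'll look from above with the wrist camera.

```bash
cat > h.py <<'E'
from plant import r
import cv2, numpy as np
from scipy.spatial.transform import Rotation as R
def pose():
    s=r.get_state(); return np.array(s["tool_pos"]),R.from_quat(s["eef_rot"])
def go(xyz,yaw):
    """shift in present tool axes and turn (deg) to bring TCP to xyz, pointing down, tool x at world yaw (deg, mod 180)"""
    p,q=pose(); d=q.inv().apply(np.array(xyz)-p)
    best=None
    for a in(yaw,yaw+180):
        t=R.from_euler("z",a,degrees=True)*R.from_euler("x",180,degrees=True)
        v=(q.inv()*t).as_rotvec(degrees=True)
        if best is None or np.linalg.norm(v)<np.linalg.norm(best): best=v
    print("shift",np.round(d,4).tolist(),"turn",np.round(best,2).tolist(),"yaw now",np.round(np.degrees(np.arctan2(*q.as_matrix()[[1,0],0])),2))
def proj(P,c):
    q=(np.asarray(P)-c["eye"])@R.from_quat(c["rotation"]).as_matrix()
    s=np.c_[q[:,0],-q[:,1]]/-q[:,2:]; s=s*(1+c["k1"]*(s**2).sum(1,keepdims=True))
    K=c["intrinsics"]; return s@K[:2,:2].T+K[:2,2]
E
python3 - <<'E'
from h import *
p,q=pose();c=r.get_calibration("wrist");print(c)
m=R.from_quat(c["rotation"]);print(q.inv().apply(c["eye"]-p),(q.inv()*m).as_matrix().round(3))
go([.5,-.19,.40],0)
E
```

```text
{'intrinsics': array([[279.44925111,   0.        , 318.39744464],
       [  0.        , 279.44925111, 199.31977827],
       [  0.        ,   0.        ,   1.        ]]), 'k1': -0.023362240582172067, 'eye': array([ 0.27964657, -0.56566044,  0.38532574]), 'rotation': array([-0.13357548,  0.09610253, -0.57511662,  0.80135059])}
[ 0.08448926  0.00032472 -0.08258086] [[ 0.001  0.946  0.325]
 [ 1.    -0.001  0.   ]
 [ 0.     0.325 -0.946]]
shift [0.4132, -0.2854, -0.0973] turn [0.0, -0.0, 18.61] yaw now 18.61
```

play_rows --translation '[[0.038,-0.026,-0.008],[0.038,-0.026,-0.008],[0.038,-0.026,-0.008],[0.038,-0.026,-0.008],[0.038,-0.026,-0.008],[0.038,-0.026,-0.008],[0.038,-0.026,-0.008],[0.038,-0.026,-0.008],[0.038,-0.026,-0.008],[0.038,-0.026,-0.008],[0.038,-0.026,-0.008],[0,0,0],[0,0,0],[0,0,0],[0,0,0]]' --delta_rot '[[0,0,0],[0,0,0],[0,0,0],[0,0,0],[0,0,0],[0,0,0],[0,0,0],[0,0,0],[0,0,0],[0,0,0],[0,0,0],[0,0,9.3],[0,0,9.3],[0,0,0],[0,0,0]]' --grip '[1,1,1,1,1,1,1,1,1,1,1,1,1,1,1]'

```text
clock: 2.88
tool_pos: [0.5043, -0.1879, 0.3908]
eef_rot: [1.0, 0.001, 0.0, 0.0]
contact_force: [0.5, -0.4, -0.2]
opening: 1.0
finger_force: 0.0
```

```bash
cat >> h.py <<'E'
def box(x0,x1,y0,y1,z0,z1):
    return np.array([[x,y,z] for x in(x0,x1) for y in(y0,y1) for z in(z0,z1)])/1000
def rib(x,y=0):
    o=[]
    for s in(-1,1):
        a=np.array([[s*18.5,6],[s*18.5,35],[s*15.3,35],[0,19.7],[0,6]])
        o.append(np.array([[x+d,y+u,z] for d in(-3,3) for u,z in a])/1000)
    return o
def rest(L):
    h=L/2; return [box(-h-6,h+6,-25,25,0,6),box(-h-6,-h,-25,25,0,42),box(h,h+6,-25,25,0,42)]+rib(-24)+rib(24)
def tube(L):
    t=np.linspace(0,2*np.pi,24); return [np.array([[x*L/2,8*np.cos(a),8*np.sin(a)] for x in(-1,1) for a in t])/1000]
M={"rest_short":rest(106),"rest_medium":rest(131),"rest_long":rest(156),
"bar_tray":[box(-28,28,-146,146,0,4),box(-28,-23,-146,146,0,14),box(23,28,-146,146,0,14),box(-28,28,-146,-141,0,14),box(-28,28,141,146,0,14)],
"bar":[box(-9,9,-128,128,0,12),box(-7,7,-30,30,12,46)],
"tube_short":tube(90),"tube_medium":tube(115),"tube_long":tube(140)}
def render(parts,x,y,z,yaw,c,S=3):
    im=np.zeros((400*S,640*S),np.uint8); Q=R.from_euler("z",yaw)
    for p in parts:
        u=proj(Q.apply(p)+[x,y,z],c); u=(u+.5)*S-.5
        cv2.fillConvexPoly(im,cv2.convexHull(np.round(u*16).astype(np.int32)),1,shift=4)
    return cv2.resize(im.astype(np.float32),(640,400),interpolation=cv2.INTER_AREA)
def fit(name,views,x,y,z,yaws,ignore=None):
    """views: [(mask,calib)]; returns x,y,yaw deg,score"""
    from scipy.optimize import minimize
    B=[cv2.GaussianBlur(m.astype(np.float32),(0,0),1.5) for m,c in views]
    def f(v):
        e=0
        for b,(m,c) in zip(B,views):
            a=cv2.GaussianBlur(render(M[name],v[0],v[1],z,v[2],c),(0,0),1.5)
            d=(a-b)**2
            if ignore is not None: d=d[~ignore]
            e+=d.sum()/b.sum()
        return e
    best=None
    for w in yaws:
        o=minimize(f,[x,y,np.radians(w)],method="Nelder-Mead",options=dict(initial_simplex=np.array([[x,y,np.radians(w)]]*4)+np.vstack([np.zeros(3),np.diag([.015,.015,.15])]),xatol=1e-4,fatol=1e-4,maxiter=120))
        if best is None or o.fun<best.fun: best=o
    return np.r_[best.x[:2],np.degrees(best.x[2]),best.fun]
def see(cam,name,near=None):
    c=r.get_calibration(cam); L=[d for d in r.silhouettes(cam,name)]
    return L,c
E
cat > m1.py <<'E'
from h import *
c=r.get_calibration("wrist");im=r.snapshot("wrist");cv2.imwrite("pics/w1.png",im)
for n,(x,y) in {"rest_short":(.47,-.036),"rest_medium":(.524,-.34),"rest_long":(.495,-.182),"bar_tray":(.663,-.12)}.items():
    for d in r.silhouettes("wrist",n)[:2]:
        m=d["pixels"]; v,u=np.nonzero(m)
        print(n,round(d["confidence"],2),m.sum(),u.mean().round(),v.mean().round(),proj([[x,y,.01]],c).round(),fit(n,[(m,c)],x,y,0,(-30,0,30)).round(4))
E
python3 m1.py
```

```text
rest_short 0.62 2258 234.0 177.0 [[229. 177.]] [ 4.7060e-01 -4.4300e-02 -8.8305e+00  8.1000e-03]
rest_medium 0.71 2841 415.0 147.0 [[410. 146.]] [ 0.5221 -0.3477 11.209   0.0148]
rest_long 0.67 3023 319.0 163.0 [[315. 163.]] [ 0.4931 -0.1894 -0.8168  0.0117]
bar_tray 0.72 8663 282.0 49.0 [[273.  51.]] [ 0.6658 -0.1317  3.4292  0.004 ]
```

View pics/w1.png

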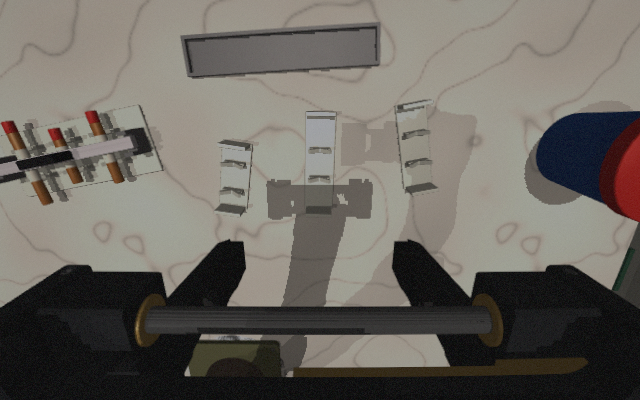

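The wrist view shows the short rest at (234,177), long at (319,163), medium at (415,147) and the tray at (282,49). The cradle is at the left. I'll cross-check against the fixed cameras.

```bash
cat > m2.py <<'E'
from h import *
r.snapshot("scene");r.snapshot("side")
for cam in("scene","side"):
    c=r.get_calibration(cam)
    for n,(x,y,z) in {"rest_short":(.4706,-.0443,0),"rest_medium":(.522,-.347,0),"rest_long":(.493,-.189,0),"bar_tray":(.666,-.132,0),"bar":(.513,.225,.0415)}.items():
        for d in r.silhouettes(cam,n)[:2]:
            m=d["pixels"]; 
            print(cam,n,round(d["confidence"],2),m.sum(),fit(n,[(m,c)],x,y,z,(-10,10)).round(4))
E
python3 m2.py
python3 - <<'E'
from h import *
go([.50,.2,.34],0)
E
```

```text
scene rest_short 0.75 914 [ 0.4715 -0.0422 -6.9085  0.0539]
scene rest_short 0.67 3583 [ 0.8002 -2.2972 33.9397  0.8808]
scene rest_medium 0.69 879 [ 0.5234 -0.3458 11.7587  0.0196]
scene rest_long 0.85 1171 [ 0.4953 -0.1871 -0.3565  0.0151]
scene bar_tray 0.96 2694 [ 6.673e-01 -1.300e-01  3.659e+00  3.200e-03]
scene bar_tray 0.18 343 [ 1.0493 -1.482  -2.0423  0.728 ]
scene bar 0.41 3716 [ 0.5844  0.2456 13.0661  0.445 ]
side rest_short 0.82 890 [ 0.4705 -0.0466 -6.5914  0.0388]
side rest_medium 0.86 479 [ 0.5232 -0.3537 11.1682  0.0284]
side rest_medium 0.59 910 [  4.7201 -40.1532   8.4332   0.8263]
side rest_long 0.92 808 [ 0.4942 -0.1925 -0.0809  0.0372]
side bar_tray 0.66 4324 [ 1.8427900e+01 -2.8885500e+01  7.4430845e+03  8.7290000e-01]
side bar_tray 0.64 1361 [ 6.6540e-01 -1.3460e-01  3.4466e+00  8.0000e-04]
side bar 0.98 1409 [5.11200e-01 2.16000e-01 1.09891e+01 1.00000e-02]
side bar 0.58 4308 [ 0.5276  0.2599 14.21    0.8099]
shift [-0.0042, -0.3879, 0.0507] turn [0.0, -0.0, 0.01] yaw now 0.01
```

play_rows --translation '[[0,-0.043,0.005],[0,-0.043,0.006],[0,-0.043,0.006],[0,-0.043,0.006],[0,-0.043,0.006],[0,-0.043,0.006],[0,-0.043,0.006],[0,-0.043,0.005],[0,-0.043,0.005],[0,0,0],[0,0,0],[0,0,0],[0,0,0]]' --delta_rot '[[0,0,0],[0,0,0],[0,0,0],[0,0,0],[0,0,0],[0,0,0],[0,0,0],[0,0,0],[0,0,0],[0,0,-5.5],[0,0,-5.5],[0,0,0],[0,0,0]]' --grip '[1,1,1,1,1,1,1,1,1,1,1,1,1]'

```text
clock: 5.35
tool_pos: [0.5043, 0.199, 0.3397]
eef_rot: [0.995, 0.095, 0.0, 0.0]
contact_force: [-0.4, -0.1, -0.5]
opening: 0.997
finger_force: 0.0
```

```bash
cat > m3.py <<'E'
from h import *
c=r.get_calibration("wrist");im=r.snapshot("wrist");cv2.imwrite("pics/w2.png",im)
for n in ("bar","tube_short","tube_medium","tube_long"):
    for d in r.silhouettes("wrist",n)[:2]:
        m=d["pixels"]; v,u=np.nonzero(m); x,y=(.512,.22) if n=="bar" else {"s":(.515,.225),"m":(.525,.155),"l":(.5,.29)}[n[5]]
        ig=None
        if n!="bar":  # leave the strip hidden by the bar out of it
            ig=cv2.dilate(bm.astype(np.uint8),np.ones((9,9)))>0
        elif d["confidence"]>.4: bm=m
        print(n,round(d["confidence"],2),m.sum(),u.mean().round(),v.mean().round(),fit(n,[(m,c)],x,y,.0415 if n=="bar" else .031,(8,14),ig).round(4))
go([.5112,.22,.12],11)
E
python3 m3.py
```

```text
bar 0.67 2987 304.0 162.0 [5.11800e-01 2.18000e-01 1.06751e+01 6.50000e-03]
bar 0.26 8479 305.0 152.0 [0.5428 0.2187 5.8841 0.6646]
tube_medium 0.68 806 354.0 157.0 [5.23700e-01 1.50900e-01 1.10583e+01 4.10000e-03]
tube_long 0.89 965 254.0 155.0 [4.97200e-01 2.89300e-01 1.07475e+01 4.70000e-03]
shift [0.0108, -0.0193, 0.2197] turn [0.01, -0.0, -0.02] yaw now 10.98
```

View pics/w2.png

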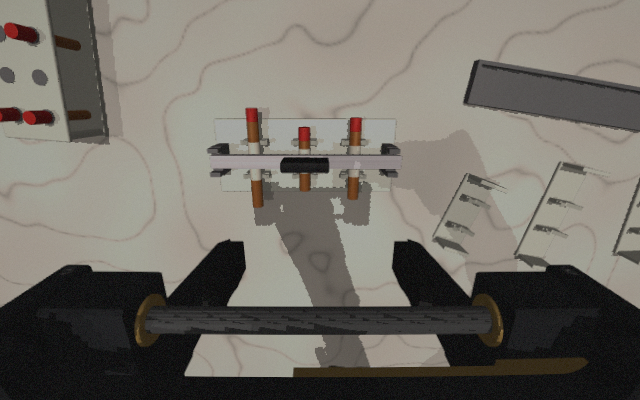

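Run:
```python
from h import *
print(np.round(r.get_state()["q"],2))
go([.5113,.2185,.25],-79.2)
```

```text
[-0.35  0.53 -0.18  1.77  0.12  0.85 -1.97]
shift [0.0106, -0.0178, 0.0897] turn [0.01, 0.0, -89.82] yaw now 10.98
```

play_rows --translation '[[0.0106,-0.0178,0.01],[0,0,0.01],[0,0,0.01],[0,0,0.01],[0,0,0.01],[0,0,0.01],[0,0,0.01],[0,0,0.01],[0,0,0.01],[0,0,0],[0,0,0]]' --delta_rot '[[0,0,0],[0,0,-10],[0,0,-10],[0,0,-10],[0,0,-10],[0,0,-10],[0,0,-10],[0,0,-10],[0,0,-10],[0,0,-9.8],[0,0,0]]' --grip '[1,1,1,1,1,1,1,1,1,1,1]' --squeeze 30

```text
clock: 6.98
tool_pos: [0.5113, 0.2198, 0.2489]
eef_rot: [0.638, 0.77, 0.0, -0.001]
contact_force: [0.6, 0.1, -0.2]
opening: 1.0
finger_force: 0.0
```

Run:
```python
from h import *
print(np.round(r.get_state()["q"],2))
go([.5113,.2185,.121],100.8)
```

```text
[-0.14  0.73 -0.59  1.82  0.55  0.77 -0.84]
shift [-0.0015, -0.0002, 0.1279] turn [-0.05, -0.1, -0.07] yaw now 100.73
```

Descend and grip, then test lift.

play_rows --translation '[[0,0,0.035],[0,0,0.035],[0,0,0.03],[0,0,0.018],[0,0,0.01],[0,0,0],[0,0,0],[0,0,0],[0,0,0],[0,0,0],[0,0,0],[0,0,0]]' --delta_rot '[[0,0,0],[0,0,0],[0,0,0],[0,0,0],[0,0,0],[0,0,0],[0,0,0],[0,0,0],[0,0,0],[0,0,0],[0,0,0],[0,0,0]]' --grip '[1,1,1,1,1,1,-1,-1,-1,-1,-1,-1]' --squeeze 30

```text
clock: 8.48
tool_pos: [0.5112, 0.2186, 0.1217]
eef_rot: [0.637, 0.771, -0.0, 0.0]
contact_force: [1.0, -0.9, 0.0]
opening: 0.343
finger_force: 0.0
```

play_rows --translation '[[0,0,0],[0,0,0],[0,0,0],[0,0,0],[0,0,0]]' --delta_rot '[[0,0,0],[0,0,0],[0,0,0],[0,0,0],[0,0,0]]' --grip '[-1,-1,-1,-1,-1]' --squeeze 30

```text
clock: 9.1
tool_pos: [0.5114, 0.2186, 0.1217]
eef_rot: [0.637, 0.771, 0.0, 0.0]
contact_force: [0.8, 0.1, -0.6]
opening: 0.157
finger_force: 30.0
```

play_rows --translation '[[0,0,-0.005],[0,0,-0.01],[0,0,-0.02],[0,0,-0.025],[0,0,-0.03],[0,0,-0.03],[0,0,0],[0,0,0]]' --delta_rot '[[0,0,0],[0,0,0],[0,0,0],[0,0,0],[0,0,0],[0,0,0],[0,0,0],[0,0,0]]' --grip '[-1,-1,-1,-1,-1,-1,-1,-1]'

```text
clock: 10.1
tool_pos: [0.5108, 0.218, 0.2411]
eef_rot: [0.637, 0.771, -0.001, 0.0]
contact_force: [-0.2, -0.4, -2.7]
opening: 0.154
finger_force: 30.0
```

Run:
```python
from h import *
go([.6663,-.1318,.24],93.5)
c=r.get_calibration("side");cv2.imwrite("pics/s2.png",r.snapshot("side"))
for n in("tube_short","tube_medium","tube_long","bar"):
    print(n,[(np.round(d["point"],3).tolist(),round(d["confidence"],2)) for d in r.look_for("side",n)][:2])
```

```text
shift [-0.3727, 0.0871, 0.0014] turn [-0.06, 0.06, 7.31] yaw now 100.81
tube_short [([0.504, 0.226, 0.036], 0.74)]
tube_medium [([0.519, 0.154, 0.039], 0.61)]
tube_long [([0.496, 0.295, 0.037], 0.77), ([0.472, -0.036, 0.011], 0.44)]
bar [([0.5, 0.268, 0.171], 0.75)]
```

View pics/s2.png

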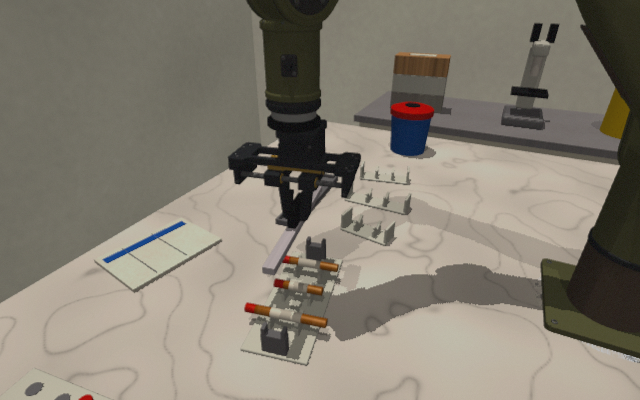

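The bar is level in the gripper and all three tubes are still in the cradle, at about (290,290). Carrying the bar to the tray.

play_rows --translation '[[-0.02,0.004,0],[-0.033,0.008,0],[-0.04,0.009,0],[-0.04,0.009,0],[-0.04,0.01,0],[-0.04,0.01,0],[-0.04,0.009,0],[-0.04,0.009,0],[-0.04,0.009,0],[-0.025,0.006,0],[-0.015,0.004,0],[0,0,0],[0,0,0],[0,0,0]]' --delta_rot '[[0,0,0],[0,0,0],[0,0,0],[0,0,0],[0,0,0],[0,0,0],[0,0,0],[0,0,0],[0,0,0],[0,0,0],[0,0,3.65],[0,0,3.65],[0,0,0],[0,0,0]]' --grip '[-1,-1,-1,-1,-1,-1,-1,-1,-1,-1,-1,-1,-1,-1]'

```text
clock: 12.1
tool_pos: [0.6666, -0.1304, 0.2416]
eef_rot: [0.684, 0.729, 0.0, -0.0]
contact_force: [0.4, 0.5, -1.2]
opening: 0.157
finger_force: 30.0
```

Run:
```python
from h import *
go([.6663,-.1318,.0855],93.5)
c=r.get_calibration("wrist");cv2.imwrite("pics/w3.png",r.snapshot("wrist"))
for n in("bar_tray","bar"):
  for d in r.silhouettes("wrist",n)[:1]:
    p=pose()[0]
    print(n,d["confidence"],fit(n,[(d["pixels"],c)],.666,-.132,0 if n!="bar" else p[2]-.0802,(0,5)).round(4))
```

```text
shift [-0.0014, -0.0003, 0.1561] turn [-0.02, -0.02, 0.11] yaw now 93.61
bar_tray 0.59 [ 0.6658 -0.1364  3.4528  2.3611]
bar 0.77 [ 0.6643 -0.0972  3.5931  0.1018]
```

View pics/w3.png

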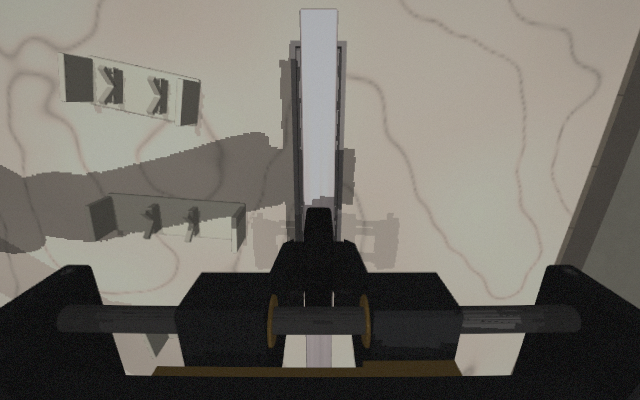

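The bar lines up with the tray; in the picture both run along column 320. Lowering now.

play_rows --translation '[[-0.001,0,0.03],[0,0,0.035],[0,0,0.035],[0,0,0.025],[0,0,0.015],[0,0,0.01],[0,0,0.0065],[0,0,0],[0,0,0],[0,0,0],[0,0,0],[0,0,0],[0,0,0],[0,0,0]]' --delta_rot '[[0,0,0],[0,0,0],[0,0,0],[0,0,0],[0,0,0],[0,0,0],[0,0,0],[0,0,0],[0,0,0],[0,0,0],[0,0,0],[0,0,0],[0,0,0],[0,0,0]]' --grip '[-1,-1,-1,-1,-1,-1,-1,-1,-1,0,0,0,0,0]'

```text
clock: 14.0
tool_pos: [0.6668, -0.1324, 0.0852]
eef_rot: [0.685, 0.728, -0.0, 0.0]
contact_force: [-0.3, -0.1, -1.0]
opening: 0.499
finger_force: 0.0
```

play_rows --translation '[[0,0,-0.01],[0,0,-0.03],[0,0,-0.035],[0,0,-0.035],[0,0,-0.035],[0,0,-0.02],[0,0,0]]' --delta_rot '[[0,0,0],[0,0,0],[0,0,0],[0,0,0],[0,0,0],[0,0,0],[0,0,0]]' --grip '[0,0,0,0,0,0,0]'

```text
clock: 14.88
tool_pos: [0.6674, -0.1324, 0.2518]
eef_rot: [0.685, 0.728, 0.001, 0.001]
contact_force: [-0.2, 0.2, -0.4]
opening: 0.499
finger_force: 0.0
```

```bash
cat > m4.py <<'E'
from h import *
print(np.round(r.get_state()["q"],2))
go([.49,.24,.25],93.6)
for cam in("scene","side"):
    c=r.get_calibration(cam);r.snapshot(cam)
    for n in("bar","tube_short","tube_medium","tube_long"):
        x,y={"bar":(.666,-.132),"tube_short":(.5113,.2195),"tube_medium":(.5237,.1509),"tube_long":(.4972,.2893)}[n]
        for d in r.silhouettes(cam,n)[:2]:
            print(cam,n,round(d["confidence"],2),d["pixels"].sum(),fit(n,[(d["pixels"],c)],x,y,.004 if n=="bar" else .031,(4,11)).round(4))
E
python3 m4.py
```

```text
[ 0.42  0.88 -0.61  1.42  0.54  1.01 -0.24]
shift [0.3825, -0.1544, 0.0011] turn [0.17, 0.03, -0.1] yaw now 93.5
scene bar 0.83 1095 [ 0.6689 -0.1333  3.7423  0.0057]
scene tube_short 0.61 304 [5.11300e-01 2.20100e-01 1.00007e+01 3.50000e-03]
scene tube_medium 0.74 394 [ 0.5263  0.1536 11.0343  0.0146]
scene tube_long 0.7 469 [4.9780e-01 2.8910e-01 1.1572e+01 9.7000e-03]
side bar 0.85 560 [ 0.6674 -0.1363  4.5694  0.0139]
side tube_short 0.8 453 [5.09800e-01 2.18600e-01 1.07212e+01 5.40000e-03]
side tube_long 0.72 832 [4.97100e-01 2.88100e-01 1.09146e+01 8.70000e-03]
```

play_rows --translation '[[0.0365,-0.0157,0],[0.0365,-0.0157,0],[0.0365,-0.0157,0],[0.0365,-0.0157,0],[0.0365,-0.0157,0],[0.0365,-0.0157,0],[0.0365,-0.0157,0],[0.0365,-0.0157,0],[0,0,0],[0,0,0.01],[0,0,0.01],[0,0,0.01],[0,0,0.01],[0,0,0.01],[0,0,0.01],[0,0,0.01],[0,0,0.01],[0,0,0],[0,0,0],[0,0,0]]' --delta_rot '[[0,0,0],[0,0,0],[0,0,0],[0,0,0],[0,0,0],[0,0,0],[0,0,0],[0,0,0],[0,0,-9.7],[0,0,-9.7],[0,0,-9.8],[0,0,-9.8],[0,0,-9.7],[0,0,-9.7],[0,0,-9.8],[0,0,-9.7],[0,0,-9.7],[0,0,-9.8],[0,0,0],[0,0,0]]' --grip '[0,0,0,0,0,0,0,0,0,0,0,0,0,0,0,0,0,0,0,0]' --squeeze 12

```text
clock: 17.88
tool_pos: [0.5237, 0.1514, 0.1703]
eef_rot: [-0.094, 0.996, 0.0, 0.0]
contact_force: [0.0, 0.4, 0.4]
opening: 0.5
finger_force: 0.0
```

```bash
cat > m5.py <<'E'
from h import *
print(np.round(r.get_state()["q"],2))
c=r.get_calibration("wrist");cv2.imwrite("pics/w4.png",r.snapshot("wrist"))
for n in("tube_medium","tube_short","tube_long"):
    x,y={"tube_short":(.5113,.2195),"tube_medium":(.5237,.1509),"tube_long":(.4972,.2893)}[n]
    for d in r.silhouettes("wrist",n)[:1]:
        print(n,round(d["confidence"],2),d["pixels"].sum(),fit(n,[(d["pixels"],c)],x,y,.031,(4,11)).round(4))
go([.5240,.1512,.076],190.9)
E
python3 m5.py
```

```text
[ 0.13  0.94 -0.9   1.9   1.01  0.84  0.44]
tube_medium 0.92 2519 [5.23700e-01 1.51600e-01 1.06021e+01 3.30000e-03]
tube_long 0.64 3089 [ 0.4961  0.2897 10.7966  0.0632]
shift [-0.0003, -0.0002, 0.0944] turn [-0.02, 0.03, -0.04] yaw now -169.14
```

View pics/w4.png

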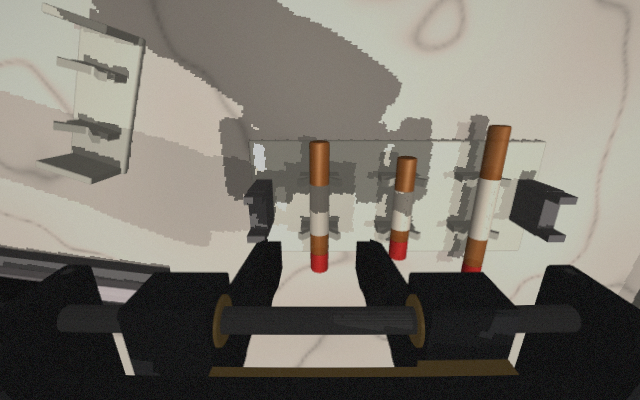

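The medium tube at column 319 is centred between the fingers (columns 265 and 375). Descend and grip.

play_rows --translation '[[0,0,0.03],[0,0,0.03],[0,0,0.022],[0,0,0.012],[0,0,0],[0,0,0],[0,0,0],[0,0,0],[0,0,0],[0,0,0],[0,0,0]]' --delta_rot '[[0,0,0],[0,0,0],[0,0,0],[0,0,0],[0,0,0],[0,0,0],[0,0,0],[0,0,0],[0,0,0],[0,0,0],[0,0,0]]' --grip '[0,0,0,0,0,-1,-1,-1,-1,-1,-1]' --squeeze 12

```text
clock: 19.45
tool_pos: [0.5237, 0.1518, 0.0766]
eef_rot: [-0.095, 0.995, 0.0, 0.0]
contact_force: [-0.1, 1.9, 4.6]
opening: 0.173
finger_force: 11.5
```

play_rows --translation '[[0,0,0],[0,0,-0.01],[0,0,-0.03],[0,0,-0.03],[0,0,-0.03],[0,0,0],[0,0,0]]' --delta_rot '[[0,0,0],[0,0,0],[0,0,0],[0,0,0],[0,0,0],[0,0,0],[0,0,0]]' --grip '[-1,-1,-1,-1,-1,-1,-1]'

```text
clock: 20.32
tool_pos: [0.5232, 0.1505, 0.1755]
eef_rot: [-0.095, 0.995, -0.001, -0.001]
contact_force: [-0.9, -0.1, -0.8]
opening: 0.172
finger_force: 11.9
```

```bash
cat > m6.py <<'E'
import sys
from h import *
n,x,y,w=sys.argv[1],*map(float,sys.argv[2:5])
go([x,y,.176],w)
p,q=pose(); g=q.apply([0,0,.045])+p
c=r.get_calibration("wrist");r.snapshot("wrist")
for d in r.silhouettes("wrist",n)[:1]:
    f=fit(n,[(d["pixels"],c)],g[0],g[1],g[2],(np.degrees(q.as_euler("xyz")[2])%180,))
    print(round(d["confidence"],2),f.round(4),"offset in tool",q.inv().apply([f[0]-g[0],f[1]-g[1],0]).round(4))
E
python3 m6.py tube_medium .5227 -.3483 191.3
```

```text
shift [0.0947, -0.4897, 0.0003] turn [-0.07, -0.07, -0.42] yaw now -169.12
0.72 [ 0.5233  0.1502 10.7936  0.1452] offset in tool [-0.0001 -0.0002  0.    ]
```

play_rows --translation '[[0.004,-0.02,0],[0.0075,-0.039,0],[0.0087,-0.045,0],[0.0087,-0.045,0],[0.0087,-0.045,0],[0.0087,-0.045,0],[0.0087,-0.045,0],[0.0087,-0.045,0],[0.0087,-0.045,0],[0.0087,-0.045,0],[0.0077,-0.04,0],[0.0059,-0.0307,0],[0,0,0],[0,0,0],[0,0,0]]' --delta_rot '[[0,0,-0.4],[0,0,0],[0,0,0],[0,0,0],[0,0,0],[0,0,0],[0,0,0],[0,0,0],[0,0,0],[0,0,0],[0,0,0],[0,0,0],[0,0,0],[0,0,0],[0,0,0]]' --grip '[-1,-1,-1,-1,-1,-1,-1,-1,-1,-1,-1,-1,-1,-1,-1]'

```text
clock: 22.3
tool_pos: [0.5269, -0.3456, 0.1761]
eef_rot: [-0.1, 0.995, 0.001, -0.0]
contact_force: [1.0, -0.5, -0.2]
opening: 0.172
finger_force: 11.9
```

```bash
cat > m7.py <<'E'
import sys
from h import *
n,x,y,w=sys.argv[1],*map(float,sys.argv[2:5])
c=r.get_calibration("wrist");cv2.imwrite(f"pics/{n}_w.png",r.snapshot("wrist"))
for d in r.silhouettes("wrist",n)[:1]:
    print(round(d["confidence"],2),fit(n,[(d["pixels"],c)],x,y,0,(w%180,)).round(4))
go([x,y,.0765],w)
E
python3 m7.py rest_medium .5227 -.3483 191.3
```

```text
0.9 [ 0.5205 -0.3476 11.553   1.0105]
shift [0.0045, -0.0013, 0.0998] turn [0.02, -0.0, 0.14] yaw now -168.56
```

View pics/rest_medium_w.png

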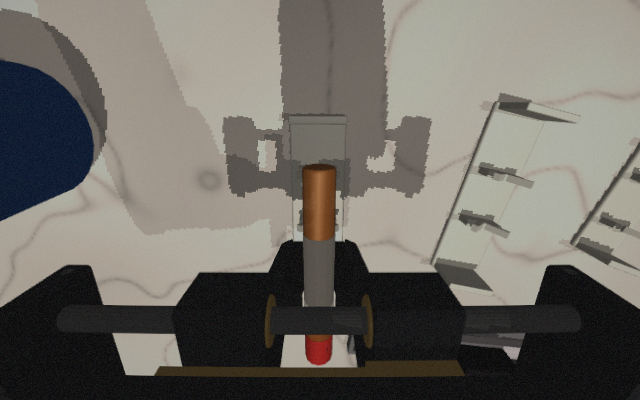

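The tube and rest are both centred on column 319. Correct 4.5 mm along the tube, then descend and release.

play_rows --translation '[[0.0045,-0.001,0],[0,0,0.03],[0,0,0.03],[0,0,0.02],[0,0,0.012],[0,0,0.007],[0,0,0],[0,0,0]]' --delta_rot '[[0,0,0],[0,0,0],[0,0,0],[0,0,0],[0,0,0],[0,0,0],[0,0,0],[0,0,0]]' --grip '[-1,-1,-1,-1,-1,-1,-1,-1]'

```text
clock: 23.4
tool_pos: [0.5228, -0.3493, 0.0779]
eef_rot: [-0.099, 0.995, -0.0, 0.001]
contact_force: [0.6, 1.8, 0.6]
opening: 0.167
finger_force: 11.8
```

play_rows --translation '[[0,0,0.001],[0,0,0],[0,0,0],[0,0,0],[0,0,0],[0,0,0],[0,0,-0.01],[0,0,-0.03],[0,0,-0.03],[0,0,-0.03],[0,0,0],[0,0,0]]' --delta_rot '[[0,0,0],[0,0,0],[0,0,0],[0,0,0],[0,0,0],[0,0,0],[0,0,0],[0,0,0],[0,0,0],[0,0,0],[0,0,0],[0,0,0]]' --grip '[-1,0,0,0,0,0,0,0,0,0,0,0]'

```text
clock: 24.9
tool_pos: [0.5219, -0.3494, 0.1758]
eef_rot: [-0.099, 0.995, -0.0, -0.0]
contact_force: [0.9, -0.1, 0.1]
opening: 0.5
finger_force: 0.0
```

```bash
cat > m8.py <<'E'
import sys
from h import *
n,x,y,w=sys.argv[1],*map(float,sys.argv[2:5])
for cam in("scene","side","wrist"):
    c=r.get_calibration(cam);r.snapshot(cam)
    for d in r.silhouettes(cam,n)[:2]:
        print(cam,round(d["confidence"],2),d["pixels"].sum(),fit(n,[(d["pixels"],c)],x,y,.031,(w%180,)).round(4))
if len(sys.argv)>5: go([*map(float,sys.argv[5:7]),.176],float(sys.argv[7]))
E
python3 m8.py tube_medium .5227 -.3483 191.3 .5106 .2198 190.8
```

```text
scene 0.5 205 [ 0.5217 -0.3486 13.2288  0.0379]
side 0.67 196 [ 0.5222 -0.3525 11.4527  0.0126]
wrist 0.66 2401 [ 5.22600e-01 -3.47500e-01  1.13202e+01  3.80000e-03]
wrist 0.41 6332 [ 0.5048 -0.3358 12.2678  0.5703]
shift [-0.1004, 0.5602, -0.0002] turn [0.04, -0.05, 0.52] yaw now -168.68
```

Medium is seated. Next, the short tube.

play_rows --translation '[[-0.004,0.022,0],[-0.0084,0.047,0],[-0.0088,0.049,0],[-0.0088,0.049,0],[-0.0088,0.049,0],[-0.0088,0.049,0],[-0.0088,0.049,0],[-0.0088,0.049,0],[-0.0088,0.049,0],[-0.0088,0.049,0],[-0.0088,0.049,0],[-0.0066,0.037,0],[-0.0022,0.0132,0],[0,0,0],[0,0,0]]' --delta_rot '[[0,0,0],[0,0,0],[0,0,0],[0,0,0],[0,0,0],[0,0,0],[0,0,0],[0,0,0],[0,0,0],[0,0,0],[0,0,0],[0,0,0],[0,0,0.5],[0,0,0],[0,0,0]]' --grip '[0,0,0,0,0,0,0,0,0,0,0,0,0,0,0]'

```text
clock: 27.08
tool_pos: [0.5112, 0.2173, 0.1757]
eef_rot: [-0.093, 0.996, -0.001, -0.0]
contact_force: [0.2, -0.2, -0.1]
opening: 0.499
finger_force: 0.0
```

```bash
python3 m8.py tube_short .5106 .2198 190.8 .5106 .2198 190.8
```

```text
scene 0.76 267 [ 0.5115  0.2205 10.2554  0.0175]
side 0.82 502 [ 0.5085  0.2186 10.9721  0.0151]
wrist 0.59 1904 [5.11000e-01 2.20400e-01 1.08768e+01 3.50000e-03]
shift [0.0003, 0.001, 0.0002] turn [-0.03, -0.0, -0.05] yaw now -169.25
```

play_rows --translation '[[0,0.001,0.02],[0,0,0.03],[0,0,0.025],[0,0,0.015],[0,0,0.01],[0,0,0],[0,0,0],[0,0,0],[0,0,0],[0,0,0],[0,0,0],[0,0,0],[0,0,0]]' --delta_rot '[[0,0,0],[0,0,0],[0,0,0],[0,0,0],[0,0,0],[0,0,0],[0,0,0],[0,0,0],[0,0,0],[0,0,0],[0,0,0],[0,0,0],[0,0,0]]' --grip '[0,0,0,0,0,0,-1,-1,-1,-1,-1,-1,-1]' --squeeze 12

```text
clock: 29.0
tool_pos: [0.5109, 0.2207, 0.0765]
eef_rot: [-0.094, 0.996, -0.0, 0.0]
contact_force: [0.2, -0.8, 4.7]
opening: 0.174
finger_force: 11.4
```

play_rows --translation '[[0,0,0],[0,0,-0.01],[0,0,-0.03],[0,0,-0.03],[0,0,-0.03],[0,0,0],[0,0,0]]' --delta_rot '[[0,0,0],[0,0,0],[0,0,0],[0,0,0],[0,0,0],[0,0,0],[0,0,0]]' --grip '[-1,-1,-1,-1,-1,-1,-1]'

```text
clock: 29.88
tool_pos: [0.5104, 0.2201, 0.1756]
eef_rot: [-0.094, 0.996, -0.0, -0.0]
contact_force: [-0.6, -1.0, 0.1]
opening: 0.172
finger_force: 11.9
```

```bash
python3 m6.py tube_short .4708 -.0443 171.9
```

```text
shift [0.0885, -0.2523, -0.0001] turn [-0.06, -0.05, 18.91] yaw now -169.19
0.74 [ 0.5103  0.2199 10.7404  0.1852] offset in tool [ 0.0001 -0.0001  0.    ]
```

play_rows --translation '[[0.007,-0.02,0],[0.0125,-0.036,0],[0.014,-0.04,0],[0.014,-0.04,0],[0.014,-0.04,0],[0.014,-0.04,0],[0.013,-0.036,0],[0,0,0],[0,0,0],[0,0,0],[0,0,0],[0,0,0]]' --delta_rot '[[0,0,0],[0,0,0],[0,0,0],[0,0,0],[0,0,0],[0,0,0],[0,0,0],[0,0,6.5],[0,0,6.5],[0,0,5.9],[0,0,0],[0,0,0]]' --grip '[-1,-1,-1,-1,-1,-1,-1,-1,-1,-1,-1,-1]'

```text
clock: 31.48
tool_pos: [0.4705, -0.0441, 0.176]
eef_rot: [0.07, 0.998, -0.0, -0.0]
contact_force: [0.1, 0.2, -0.8]
opening: 0.171
finger_force: 11.9
```

```bash
python3 m7.py rest_short .4708 -.0443 171.9
```

```text
0.96 [ 4.695000e-01 -4.380000e-02  1.711617e+02  8.338000e-01]
shift [-0.0001, -0.0005, 0.0996] turn [-0.01, -0.03, 0.06] yaw now 171.96
```

View pics/rest_short_w.png

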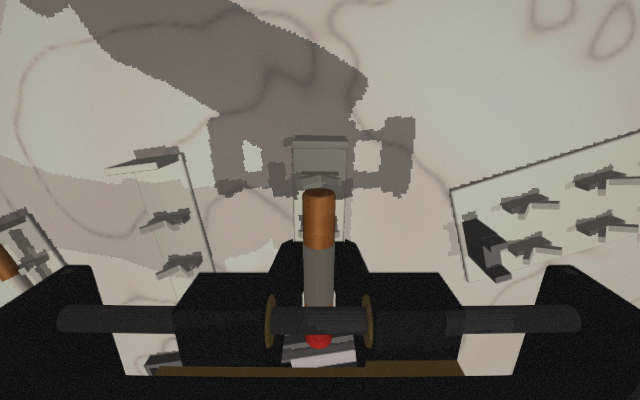

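The short tube is centred over its rest at column 319. Lowering and releasing.

play_rows --translation '[[0,0,0.02],[0,0,0.03],[0,0,0.025],[0,0,0.015],[0,0,0.007],[0,0,0.002],[0,0,0],[0,0,0]]' --delta_rot '[[0,0,0],[0,0,0],[0,0,0],[0,0,0],[0,0,0],[0,0,0],[0,0,0],[0,0,0]]' --grip '[-1,-1,-1,-1,-1,-1,-1,-1]'

```text
clock: 32.58
tool_pos: [0.4714, -0.0435, 0.0777]
eef_rot: [0.071, 0.998, 0.0, 0.0]
contact_force: [-0.1, -0.9, -0.6]
opening: 0.175
finger_force: 11.9
```

play_rows --translation '[[0,0,0.0005],[0,0,0],[0,0,0],[0,0,0],[0,0,0],[0,0,0],[0,0,-0.01],[0,0,-0.03],[0,0,-0.03],[0,0,-0.03],[0,0,0],[0,0,0]]' --delta_rot '[[0,0,0],[0,0,0],[0,0,0],[0,0,0],[0,0,0],[0,0,0],[0,0,0],[0,0,0],[0,0,0],[0,0,0],[0,0,0],[0,0,0]]' --grip '[-1,0,0,0,0,0,0,0,0,0,0,0]'

```text
clock: 34.08
tool_pos: [0.4707, -0.0438, 0.1762]
eef_rot: [0.071, 0.998, -0.0, -0.0]
contact_force: [0.7, 0.4, -0.4]
opening: 0.498
finger_force: 0.0
```

```bash
python3 m8.py tube_short .4708 -.0443 171.9 .4973 .2890 190.8
```

```text
side 0.65 212 [ 4.70700e-01 -4.69000e-02  1.68783e+02  4.83000e-02]
wrist 0.89 1923 [ 4.718000e-01 -4.410000e-02  1.710256e+02  3.200000e-03]
wrist 0.42 2720 [  0.7541  -0.2143 205.3225   0.9422]
shift [0.0205, 0.3328, 0.0001] turn [0.01, -0.07, -18.88] yaw now 171.92
```

Short is seated. Now the long tube.

play_rows --translation '[[0.0015,0.022,0],[0.0029,0.0467,0],[0.0029,0.0467,0],[0.0029,0.0467,0],[0.0029,0.0467,0],[0.0029,0.0467,0],[0.0029,0.0467,0],[0.0016,0.0306,0],[0,0,0],[0,0,0],[0,0,0],[0,0,0],[0,0,0]]' --delta_rot '[[0,0,0],[0,0,0],[0,0,0],[0,0,0],[0,0,0],[0,0,0],[0,0,0],[0,0,0],[0,0,-6.5],[0,0,-6.5],[0,0,-5.9],[0,0,0],[0,0,0]]' --grip '[0,0,0,0,0,0,0,0,0,0,0,0,0]'

```text
clock: 36.0
tool_pos: [0.4975, 0.2889, 0.1765]
eef_rot: [-0.093, 0.996, -0.0, -0.0]
contact_force: [0.2, 0.1, -0.0]
opening: 0.499
finger_force: 0.0
```

```bash
python3 m8.py tube_long .4973 .2890 190.8 .4973 .2890 190.8
```

```text
scene 0.73 377 [ 0.4961  0.2893 10.8434  0.046 ]
side 0.76 894 [4.96400e-01 2.87700e-01 1.02618e+01 4.90000e-03]
wrist 0.95 2836 [4.97900e-01 2.89300e-01 1.08966e+01 5.40000e-03]
shift [0.0003, 0.0001, 0.0008] turn [-0.01, 0.01, -0.01] yaw now -169.21
```

play_rows --translation '[[0,0,0.02],[0,0,0.03],[0,0,0.025],[0,0,0.015],[0,0,0.01],[0,0,0],[0,0,0],[0,0,0],[0,0,0],[0,0,0],[0,0,0],[0,0,0],[0,0,0]]' --delta_rot '[[0,0,0],[0,0,0],[0,0,0],[0,0,0],[0,0,0],[0,0,0],[0,0,0],[0,0,0],[0,0,0],[0,0,0],[0,0,0],[0,0,0],[0,0,0]]' --grip '[0,0,0,0,0,0,-1,-1,-1,-1,-1,-1,-1]' --squeeze 12

```text
clock: 37.92
tool_pos: [0.4977, 0.2894, 0.077]
eef_rot: [-0.094, 0.996, 0.0, 0.0]
contact_force: [-0.6, 1.2, 3.3]
opening: 0.171
finger_force: 11.6
```

play_rows --translation '[[0,0,0],[0,0,-0.01],[0,0,-0.03],[0,0,-0.03],[0,0,-0.03],[0,0,0],[0,0,0]]' --delta_rot '[[0,0,0],[0,0,0],[0,0,0],[0,0,0],[0,0,0],[0,0,0],[0,0,0]]' --grip '[-1,-1,-1,-1,-1,-1,-1]'

```text
clock: 38.8
tool_pos: [0.4974, 0.2879, 0.1759]
eef_rot: [-0.094, 0.996, -0.001, -0.001]
contact_force: [0.4, -1.3, -0.1]
opening: 0.171
finger_force: 11.9
```

```bash
python3 m6.py tube_long .4940 -.1894 179.4
```

```text
shift [0.0927, -0.4682, 0.0009] turn [-0.11, -0.06, 11.39] yaw now -169.21
0.72 [ 0.4971  0.2874 10.6716  0.1801] offset in tool [ 0.0003 -0.0003  0.    ]
```

play_rows --translation '[[0.004,-0.02,0],[0.008,-0.04,0],[0.0089,-0.045,0],[0.0089,-0.045,0],[0.0089,-0.045,0],[0.0089,-0.045,0],[0.0089,-0.045,0],[0.0089,-0.045,0],[0.0089,-0.045,0],[0.0087,-0.044,0],[0.0062,-0.032,0],[0.0035,-0.0172,0],[0,0,0],[0,0,0],[0,0,0],[0,0,0]]' --delta_rot '[[0,0,0],[0,0,0],[0,0,0],[0,0,0],[0,0,0],[0,0,0],[0,0,0],[0,0,0],[0,0,0],[0,0,0],[0,0,0],[0,0,0],[0,0,5.7],[0,0,5.7],[0,0,0],[0,0,0]]' --grip '[-1,-1,-1,-1,-1,-1,-1,-1,-1,-1,-1,-1,-1,-1,-1,-1]'

```text
clock: 40.9
tool_pos: [0.4937, -0.1889, 0.1764]
eef_rot: [0.005, 1.0, -0.0, -0.0]
contact_force: [-0.1, -0.5, -0.2]
opening: 0.167
finger_force: 11.9
```

```bash
python3 m7.py rest_long .4940 -.1894 179.4
```

```text
0.6 [  0.4928  -0.1892 178.8117   1.5589]
shift [-0.0, -0.0008, 0.1] turn [-0.0, -0.03, 0.06] yaw now 179.46
```

View pics/rest_long_w.png

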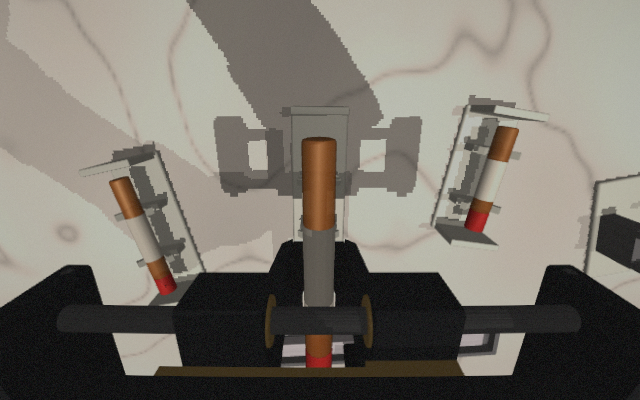

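The long tube is centred over its rest at column 319. The medium tube (left) and the short tube (right) lie seated in theirs.

play_rows --translation '[[0,-0.0005,0.02],[0,0,0.03],[0,0,0.025],[0,0,0.015],[0,0,0.007],[0,0,0.002],[0,0,0],[0,0,0]]' --delta_rot '[[0,0,0],[0,0,0],[0,0,0],[0,0,0],[0,0,0],[0,0,0],[0,0,0],[0,0,0]]' --grip '[-1,-1,-1,-1,-1,-1,-1,-1]'

```text
clock: 42.0
tool_pos: [0.4947, -0.189, 0.0783]
eef_rot: [0.005, 1.0, -0.0, 0.001]
contact_force: [-0.2, -0.5, 0.2]
opening: 0.17
finger_force: 11.9
```

play_rows --translation '[[0,0,0.0005],[0,0,0],[0,0,0],[0,0,0],[0,0,0],[0,0,0],[0,0,-0.01],[0,0,-0.03],[0,0,-0.03],[0,0,-0.03],[0,0,-0.04],[0,0,-0.04],[0,0,-0.03],[0,0,0],[0,0,0]]' --delta_rot '[[0,0,0],[0,0,0],[0,0,0],[0,0,0],[0,0,0],[0,0,0],[0,0,0],[0,0,0],[0,0,0],[0,0,0],[0,0,0],[0,0,0],[0,0,0],[0,0,0],[0,0,0]]' --grip '[-1,0,0,0,0,0,0,0,0,0,0,0,0,0,0]'

```text
clock: 43.88
tool_pos: [0.4937, -0.189, 0.2867]
eef_rot: [0.005, 1.0, -0.0, -0.001]
contact_force: [0.1, -1.0, 0.1]
opening: 0.497
finger_force: 0.0
```

Run:
```python
from h import *
c=r.get_calibration("wrist");cv2.imwrite("pics/end.png",r.snapshot("wrist"))
for n,(x,y,z,w) in {"tube_long":(.494,-.1894,.031,179.4),"tube_short":(.4708,-.0443,.031,171.9),"tube_medium":(.5227,-.3483,.031,11.3),"bar":(.667,-.133,.004,3.5)}.items():
    for d in r.silhouettes("wrist",n)[:2]:
        print(n,round(d["confidence"],2),fit(n,[(d["pixels"],c)],x,y,z,(w,)).round(4))
```

```text
tube_long 0.95 [ 4.942000e-01 -1.891000e-01  1.790779e+02  5.400000e-03]
tube_short 0.94 [ 4.706000e-01 -4.380000e-02  1.713305e+02  3.700000e-03]
tube_short 0.21 [  1.0458  -0.7943 318.0042   0.9701]
tube_medium 0.89 [ 0.5226 -0.3481 10.6387  0.0221]
tube_medium 0.62 [   1.0868   -0.3068 -199.0517    0.8623]
bar 0.8 [ 0.6687 -0.1525  3.972   0.8716]
```

View pics/end.png

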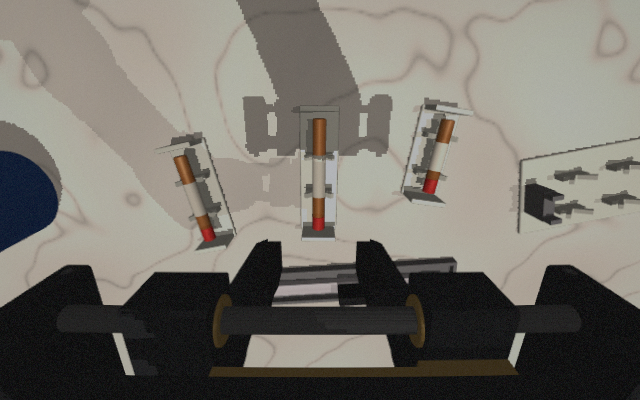

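All three tubes lie in their rests and the bar is in its tray, partly hidden by the gripper. Handing in.

```bash
python3 -c "
from plant import r
print(r.finish_job())"
```

```text
the job is handed in; nothing more can be done
None
```

The job is handed in at about 44 s of the 112 s allowed (no verdict came back): the bar lies in its tray, set there before any tube was moved, and by my camera fits each tube is within about 1 mm of its rest's measured centre, with the gripper clear of everything.

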